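# Slide box between the stain jars

## Robot

A 6-joint arm with a two-finger parallel gripper is mounted at the origin on the work surface. World frame = base frame: x ahead of the robot, y to its left, z up, the work surface at z = 0. Lengths are in mm, angles in rad, forces in N, time in s.
With the tool pointing down it reaches from about 350 to 775 mm from the base axis. Payload 5.5 kg.
Tool frame: the origin (TCP) lies at the very end of the fingers, on their centre line; the grasp point (between the pads) lies 19 mm behind it; z points along the fingers, y is the direction in which the jaws open and shut (so a half turn about z gives the same grasp; the last joint's range is limited). The gripper opens to 85 mm and grips with 20 to 120 N. Pads are 22 mm wide; open, the fingers measure 114 mm over their backs; the gripper's body (76 mm by 85 mm) begins 54 mm behind the grasp point. The pads swing forward as they close: fully open they stand 13 mm farther back than shut.
Start: joints at [-1.365, 0.313, 0.046, 1.304, 0, 1.431], TCP at [194.893, -541.007, 231.323] pointing down, gripper open.
Joint ranges: [-2.76, 2.76], [-0.86, 1.69], [-1.03, 1.26], [-2.2, 2.34], [-1.47, 1.5], [-3.14, 3.14]. Speed limits (rad/s): [2.57, 2.57, 3.14, 3.14, 3.14, 3.14].

## Interface

Orientations are given as a unit quaternion [x, y, z, w].
In Python, from plant import get_obs, snapshot, finish_job, find_in, cut_out gives the robot as it stands. The module is installed in compiled form; this text tells all that it offers.
- The arm moves only by the tool send_rows, never from a script. Its argument "commands" is a list of rows, each an object with "offset": the shift along the tool's x, y, z in mm, a list of three; "roll": the turn about the tool's z in rad. A call has 1 to 20 rows; each row shifts and turns the commanded pose from where the row before left it, along the tool's axes as they then stand; what a row does not reach is not made up. A row lasts 1/8 s, in which the tool goes at most 62.5 mm and 10.7 degrees, less where a joint would pass 70% of its speed; a pose out of reach is approached as far as the arm can. A call is refused whole if a number of a shift passes 62.5 or a number of a turn 0.188, either way. A call with a gripper value outside its range is refused whole. "grip" is the finger opening in mm, from 0 to 85.4, set as the call begins (left out, the last holds). The fingers move at their own pace and stop on an object; "newtons" is the grip in N (left out, the last holds). Time passes only in rows, so rows that do not move let the fingers close. It gives the time, the measured TCP pose, the force and the opening at its end, in the units of the state.
- get_obs(): the state, without advancing time (a new reading comes with each control period).
- snapshot(name): name is "side" or "top"; returns a dict with "color" (480x640x3 uint8, red, green, blue), "fx", "fy", "cx", "cy" (pixels), "extrinsics" (4x4, takes a point from world to camera coordinates). Camera axes: x right, y down, z forward; pixel columns grow to the right and rows downward; lengths in mm; the calibration is good to about 2 mm. A picture is of the moment at which its call begins. There is no depth.
- finish_job(): hands the job in, once; it reports no verdict.
Trained networks look in the newest picture that a camera, given by its name, has taken for a name from the list of things; names that differ only in an ending like _2 or _b are one class to them, and where a whole thing is asked for, a point or a joint stands for the part that bears it (a point fixed in the world has none). Each returns a list of dicts, best first, with "confidence" (0 to 1); they miss things now and then, are a little off and sometimes report something else, mostly with a low value. They report only what shows in the picture. A call takes as long as a camera call. They do not tell look-alikes from the thing itself.
- find_in(name, camera): "centre" ([x, y, z] in mm, in world coordinates, good to about 4 mm: the middle of the surface that is visible of it).
- cut_out(name, camera): "region" (480x640 bool, what is visible of it).
The state is a dict: "t": time; "joints": joint angles; "joint_velocities": joint speeds; "joint_torque": joint torques, N m; "position": TCP position; "ee_rot": TCP orientation; "contact_force": force on the tool from outside, world axes, zero at the start; "moment": the same for the moment, N m; "gripper_width": opening from 0.0 (shut) to 1.0 (fully open).
Only numpy, scipy, OpenCV 4.12 (cv2) and the standard library are available. Lean on these libraries where they do the work, as an engineer would, in place of code of your own. Each camera call takes 0.05 s, during which the arm holds its last target.

## Task

Put the yellow slide box away in its bay on the blue mat: push it along the bench with the fingertips, through the narrow gap between the two fixed stain jars, and on until its end rests squarely against the aluminium stop bar. Keep it flat on the bench, never lift or tip it, do not knock the gripper hard against the jars or the bar, and leave the other things where they are.

Things in the scene. Friction and masses are not known exactly. Their poses are not given: they have to be found in the camera images.
- slide_box: Yellow plastic slide box, closed, a plain loose block 64 mm (its x) by 100 mm (its y, long axis) by 30 mm tall, about 0.18 kg (may differ by a third), with a white paper label on top. Origin: centre of its underside. It lies flat, 135 to 180 mm before the gap (bay's -y side), up to 50 mm off the centre line and turned up to half a radian from it.
- bay: The bay, fixed, at a different place and angle each time: a thin blue mat (260 x 440 mm, no step to climb) with two jars and a stop bar. Origin on the bench midway between the jars; z up; y = push direction, from the gap to the stop bar; x across the gap. The box's home: its centre at x = 0, y = +100 mm of this frame.
- gap (a point): Middle of the gap, at bench height (same point as the bay's origin). The jars' axes are at x = -68 mm (violet) and +68 mm (pink) of the bay; each sits in a fixed round steel collar, 32 mm radius, 30 mm tall; the slimmer jar and its dark blue cap end 53 mm above the bench. The gap is 72 mm wide, open above.
- stop (a point): Middle of the stop bar's near face (the face that the box's end comes to rest on), 10 mm above the bench, at (0, 150, 10) mm in the bay's frame. The bar is 94 mm long along the bay's x, 12 mm thick and 20 mm tall, fixed.
- petri: Bystander: closed clear petri dish, 92 mm across, 15 mm tall, lying loose on the +x side of the bay next to the stop bar, 145 to 165 mm from the centre line. Origin: centre of underside.
- dropper: Bystander: small amber dropper bottle, 30 mm across, 64 mm tall, loose on the -x side of the bay, 130 to 155 mm from the centre line. Origin: centre of underside.
- marker: Bystander: black marker with red cap, 105 x 14 x 12 mm, lying loose on the right of the bench before the bay, long axis its x. Origin: centre of underside.
- oil: Bystander: small green immersion-oil bottle with white cap, 34 mm across, 45 mm tall, loose on the +x side of the pink jar, 160 to 175 mm from the centre line. Origin: centre of underside.
- beaker: Bystander: clear plastic beaker, 70 mm across, 80 mm tall, on the left of the bench beyond the bay. Origin: centre of underside.
Things that resemble listed ones, but are neither listed nor needed, are in the scene too. There is more than one size of the slide_box; the job needs the smallest.

How it is judged (in metres and radians):
On the way:
1. the slide box is in the gap, its middle between the two jars, flat on the bench (y of slide_box in the frame of bay between -0.03 and 0.03 m and x of slide_box in the frame of bay between -0.01 and 0.01 m and height (world z) of slide_box below 0.006 m), for 0.05 s.
At the end, for the whole second after the job is handed in: The slide box lies flat and still in the bay: its end within 7 mm of the stop bar, square to it within 5 degrees, its centre within 15 mm of the bay's centre line (so its whole end faces the bar) (x of slide_box in the frame of bay between -0.015 and 0.015 m and y of slide_box in the frame of bay between 0.093 and 0.103 m and angle between the y axis of slide_box and the y axis of bay, either way round below 0.09 rad and angle between slide_box's own z axis and vertical below 0.05 rad and height (world z) of slide_box below 0.004 m and linear speed of slide_box below 0.01 m/s); the robot touches nothing.
It fails at once if the slide box is lifted (10 mm) or tipped (0.2 rad) (height (world z) of slide_box above 0.01 m or angle between slide_box's own z axis and vertical above 0.2 rad).
It fails at once if the gripper or arm strikes the jars or the stop bar with over 25 N (contact force between any of the fingers, the arm and bay above 25 N).
It fails at once if a bystander is moved by more than 20 mm (distance of any of petri, dropper, marker, oil, beaker from where it was at the start of the episode above 0.02 m).
It also fails if it takes over 61 s, if anything falls off the work surface, if the arm or the gripper's body presses on something with over 40 N, if the wrist force passes 120 N, or if a joint passes its speed limit or range.

## Working session

There is one attempt and no reset: what is moved stays moved. The work goes in short steps, Python scripts to look and compute and a tool call to move; the robot and the scene stay as the last step left them, time stands still between calls to the robot, and variables do not carry over. Pictures are saved under pics/ and viewed, and the job is handed in when it is done.

Besides the shell and the picture viewer there is one more tool, called as name(argument=value, ...), one argument or row to a line, values as JSON. send_rows: Moves the arm, as the interface text tells. Its arguments: {"type":"object","properties":{"commands":{"type":"array"},"grip":{"type":"number"},"newtons":{"type":"number"}},"required":["commands"]}

```bash
mkdir -p pics; ls; python3 - <<'E'
from plant import get_obs, snapshot
import cv2, numpy as np
o=get_obs(); print(o)
for n in("top","side"):
    s=snapshot(n); cv2.imwrite(f"pics/{n}0.png",s["color"][:,:,::-1]); print(n,s["fx"],s["fy"],s["cx"],s["cy"],np.round(s["extrinsics"],4).tolist())
E
```

```text
pics
{'t': 0.0, 'joints': array([-1.36460777e+00,  3.14021612e-01,  4.49705664e-02,  1.30359568e+00,
        1.97005950e-05,  1.43122505e+00]), 'joint_velocities': array([-2.04688995e-04,  1.06683571e-03,  1.54687457e-04, -6.83505160e-05,
       -7.66650552e-04, -5.74001685e-04]), 'joint_torque': array([-3.07395221e-04, -4.80628932e+01,  2.98532367e+01,  1.91953388e-02,
       -2.31432723e-04,  9.89161180e-06]), 'position': array([ 194.7803348 , -540.45953019,  230.39336384]), 'ee_rot': array([ 9.85093029e-01,  1.72019963e-01, -2.09665441e-05, -9.25012376e-04]), 'contact_force': array([-0.443452  , -0.52848769, -1.02040893]), 'moment': array([-0.01840493,  0.01528465, -0.0078614 ]), 'gripper_width': 1.0007520743977192}
top 434.5596753978122 434.5596753978122 324.36825342097393 234.45606303205693 [[-0.01, -0.9999, 0.0047, -68.1472], [-0.9985, 0.0098, -0.0532, 520.0766], [0.0531, -0.0052, -0.9986, 1170.1014], [0.0, 0.0, 0.0, 1.0]]
side 620.1006190002721 620.1006190002721 320.0748776417639 232.50342285315998 [[-0.7819, -0.623, 0.0205, 348.7091], [-0.3188, 0.3714, -0.872, 230.1039], [0.5357, -0.6884, -0.489, 1090.6178], [0.0, 0.0, 0.0, 1.0]]
```

View pics/top0.png

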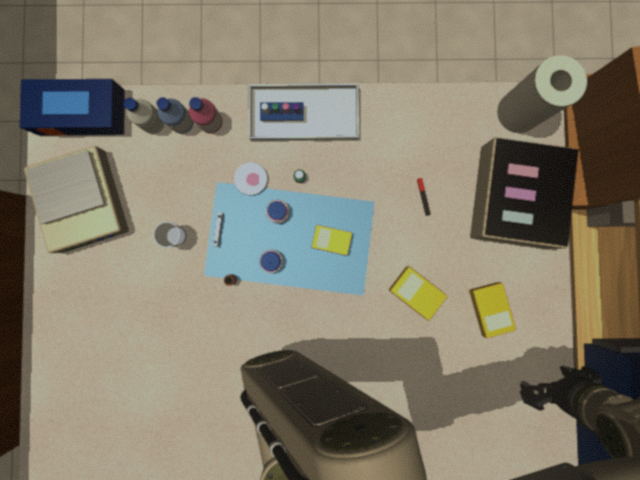

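View pics/side0.png

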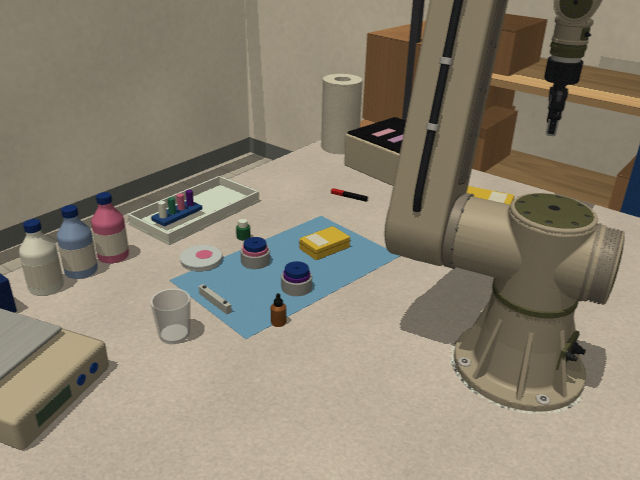

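The top view shows three yellow boxes: on the mat at (332,240), and off the mat at (419,293) and (493,309). The bar is at (218,230) and the jars are at (278,211) and (271,261). I'll measure these next.

```bash
cat > h.py <<'E'
from plant import get_obs, snapshot, find_in, cut_out
import cv2, numpy as np
def topl(s,uv,z):
    E=s["extrinsics"];R=E[:3,:3];t=E[:3,3];uv=np.atleast_2d(uv).astype(float)
    d=np.c_[(uv[:,0]-s["cx"])/s["fx"],(uv[:,1]-s["cy"])/s["fy"],np.ones(len(uv))]@R
    c=-R.T@t
    return (c+d*((z-c[2])/d[:,2])[:,None])[:,:2]
def proj(s,P):
    E=s["extrinsics"];p=np.atleast_2d(P)@E[:3,:3].T+E[:3,3]
    return np.c_[p[:,0]/p[:,2]*s["fx"]+s["cx"],p[:,1]/p[:,2]*s["fy"]+s["cy"]]
def rect(s,m,z):
    m=m.astype(np.uint8)
    c=max(cv2.findContours(m,cv2.RETR_EXTERNAL,cv2.CHAIN_APPROX_NONE)[0],key=cv2.contourArea)[:,0,:]
    w=topl(s,c,z).astype(np.float32)
    (cx,cy),(a,b),ang=cv2.minAreaRect(w)
    bp=cv2.boxPoints(((cx,cy),(a,b),ang))
    return np.array([cx,cy]),(a,b),bp
E
python3 - <<'E'
from h import *
s=snapshot("top"); hsv=cv2.cvtColor(s["color"],cv2.COLOR_RGB2HSV)
for n in ["slide_box","bay","petri","dropper","marker","oil","beaker"]:
    print(n,[(np.round(r["centre"]).tolist(),round(r["confidence"],2)) for r in find_in(n,"top")])
for r in cut_out("slide_box","top"):
    m=r["region"]; c,ab,bp=rect(s,m,30); print(r["confidence"],m.sum(),c,ab)
mat=cv2.inRange(hsv,(90,80,80),(110,255,255)); 
n,l,st,ce=cv2.connectedComponentsWithStats(mat); i=1+np.argmax(st[1:,4]); print(st[i])
m=(l==i); c,ab,bp=rect(s,m,0); print("mat",c,ab,bp.tolist())
for uv in[(278,211),(271,261)]:print("cap",topl(s,[uv],53))
im=s["color"][:,:,::-1]
cv2.imwrite("pics/c1.png",cv2.resize(im[150:350,190:530],None,fx=2.35,fy=2.35,interpolation=cv2.INTER_CUBIC))
cv2.imwrite("pics/c2.png",cv2.resize(im[165:305,195:385],None,fx=4,fy=4,interpolation=cv2.INTER_CUBIC))
E
```

```text
slide_box [([364.0, -325.0, 34.0], 0.83), ([505.0, -96.0, 31.0], 0.67)]
bay []
petri [([675.0, 127.0, 12.0], 0.78)]
dropper []
marker [([624.0, -350.0, 14.0], 0.78)]
oil [([506.0, -95.0, 32.0], 0.32)]
beaker [([527.0, 347.0, 47.0], 0.88)]
0.66 1623 [ 360.31399536 -320.68484497] (136.27391052246094, 85.80044555664062)
0.6 932 [504.48388672 -91.75601959] (103.05353546142578, 66.24639892578125)
0.56 1774 [ 312.67666626 -518.81622314] (138.28524780273438, 95.2001953125)
[ 254  190  119  104 6207]
mat [503.8868103 -29.1325531] (328.54522705078125, 253.0833740234375) [[357.24810791015625, -175.74560546875], [608.22509765625, -208.33023071289062], [650.5255126953125, 117.48049926757812], [399.54852294921875, 150.06512451171875]]
cap [[580.53644492  48.74044338]]
cap [[448.90324781  67.68141026]]
```

View pics/c1.png

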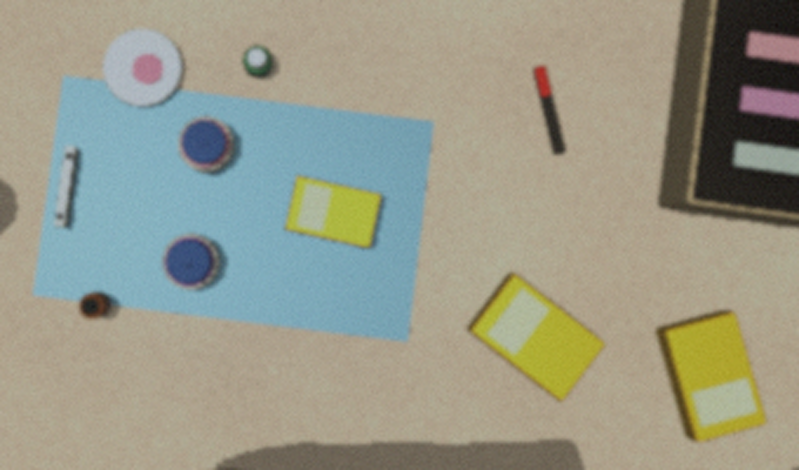

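View pics/c2.png

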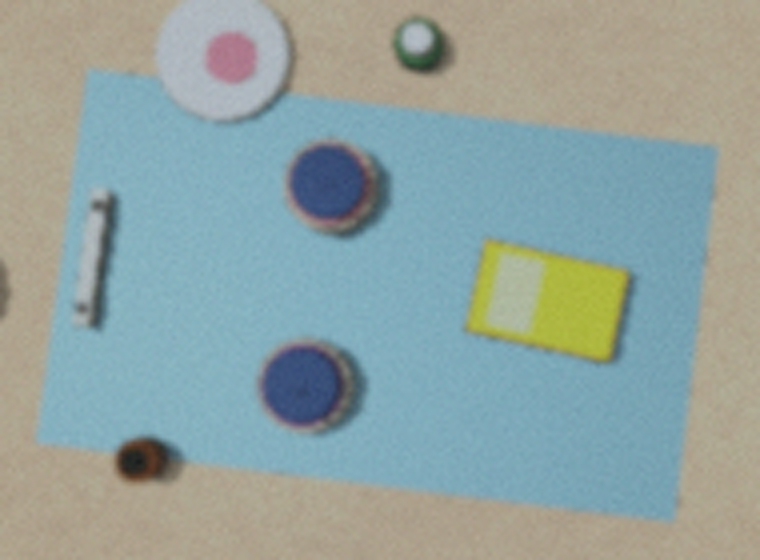

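```bash
python3 - <<'E'
from h import *
s=snapshot("top"); im=cv2.GaussianBlur(s["color"],(3,3),0);hsv=cv2.cvtColor(im,cv2.COLOR_RGB2HSV)
print(hsv[225,300],hsv[270,340],hsv[211,278],hsv[240,340],hsv[240,318])
mat=cv2.inRange(hsv,(85,40,60),(112,255,255))
n,l,st,ce=cv2.connectedComponentsWithStats(mat); i=1+np.argmax(st[1:,4]);m=(l==i)
c,ab,bp=rect(s,m,0); print("mat",c,ab,bp.round(1).tolist())
# caps
cap=cv2.inRange(hsv,(108,110,30),(128,255,140)); cap[:,:200]=0
n,l,st,ce=cv2.connectedComponentsWithStats(cap)
P=[]
for k in range(1,n):
    if st[k,4]>100: print("cap",ce[k],st[k],topl(s,[ce[k]],53)); P.append(topl(s,[ce[k]],53)[0])
# yellow box + label: not mat, within window
w=np.zeros(m.shape,bool); w[210:270,300:365]=1
b=w&(mat==0)
yel=cv2.inRange(hsv,(20,60,120),(40,255,255))
for nm,q in(("notmat",b),("yellow",w&(yel>0)),):
    c,ab,bp=rect(s,q,30); print(nm,q.sum(),c,ab,bp.round(1).tolist())
for r in cut_out("slide_box","top"):
    if 300<np.where(r["region"])[1].mean()<365:
        c,ab,bp=rect(s,r["region"],30); print(c,ab,bp.round(1).tolist())
for n in ["slide_box","stop","bay","gap","dropper","oil","petri"]:
    snapshot("side") if n=="slide_box" else 0
    print(n,[(np.round(r["centre"]).tolist(),round(r["confidence"],2)) for r in find_in(n,"side")])
w=np.zeros(m.shape,bool); w[205:255,208:230]=1
q=w&(mat==0)&(hsv[:,:,1]<60); c,ab,bp=rect(s,q,20);print("bar",q.sum(),c,ab,bp.round(1).tolist())
E
```

```text
[ 98  83 187] [ 98  83 181] [110 130 114] [ 33 165 184] [ 37  62 182]
mat [511.45495605  23.1786499 ] (438.33056640625, 258.83380126953125) [[354.0, -176.8000030517578], [610.5999755859375, -211.3000030517578], [668.9000244140625, 223.1999969482422], [412.3999938964844, 257.6000061035156]]
cap [281.21782178 115.97029703] [261 113  41   6 202] [[835.51039788  39.02953592]]
cap [276.5        210.07216495] [269 203  16  15 194] [[583.03559557  52.68970638]]
cap [270.11555556 260.90666667] [262 253  17  17 225] [[449.17118155  70.00067795]]
cap [618.23677249 375.2473545 ] [596 356  37  41 756] [[ 143.49586655 -832.96718344]]
cap [595.05405405 450.30067568] [583 436  27  26 296] [[ -45.95052017 -764.33360725]]
notmat 981 [504.23574829 -92.21484375] (104.8437271118164, 67.94244384765625) [[459.29998779296875, -135.60000610351562], [525.4000244140625, -151.0], [549.2000122070312, -48.900001525878906], [483.0, -33.5]]
yellow 715 [504.16937256 -92.40129089] (99.98976135253906, 62.721614837646484) [[462.29998779296875, -134.0], [523.4000244140625, -148.1999969482422], [546.0999755859375, -50.79999923706055], [485.0, -36.599998474121094]]
[504.1519165  -91.91221619] (101.93853759765625, 65.34546661376953) [[460.79998779296875, -134.1999969482422], [524.4000244140625, -149.0], [547.5, -49.70000076293945], [483.8999938964844, -34.900001525878906]]
slide_box [([494.0, -78.0, 34.0], 0.91), ([304.0, -530.0, 38.0], 0.75)]
stop [([495.0, 79.0, 4.0], 0.62)]
bay [([497.0, 83.0, 0.0], 0.95), ([669.0, 131.0, 20.0], 0.68)]
gap [([497.0, 78.0, 2.0], 0.73)]
dropper [([390.0, 187.0, 29.0], 0.78), ([493.0, 76.0, 1.0], 0.68)]
oil [([670.0, -0.0, 27.0], 0.55)]
petri [([668.0, 132.0, 19.0], 0.87)]
bar 316 [537.93536377 215.65510559] (14.795065879821777, 90.73975372314453) [[492.0, 213.8000030517578], [582.0999755859375, 202.8000030517578], [583.9000244140625, 217.5], [493.79998779296875, 228.5]]
```

Candidates for the slide box were (332,240), (419,293) and (493,309). The first measures about 102x65 mm, against roughly 137x86 and 138x95 for the other two, so it's the smallest and the only one on the mat. I chose it and the crop agrees. Next I'll refine the bay angle with line fits and check against the side view.

```bash
cat >> h.py <<'E'
def edges(s,m,z,inset=0.2,tol=6):
    """refined rectangle: fit lines to the four sides -> angles of the sides & centre"""
    m=m.astype(np.uint8)
    c=max(cv2.findContours(m,cv2.RETR_EXTERNAL,cv2.CHAIN_APPROX_NONE)[0],key=cv2.contourArea)[:,0,:]
    w=topl(s,c,z)
    bp=cv2.boxPoints(cv2.minAreaRect(w.astype(np.float32)))
    out=[]
    for i in range(4):
        a,b=bp[i],bp[(i+1)%4];L=np.linalg.norm(b-a);e=(b-a)/L;n=np.array([-e[1],e[0]])
        u=(w-a)@e;d=abs((w-a)@n);k=(u>inset*L)&(u<(1-inset)*L)&(d<tol)
        p=w[k].astype(np.float32)
        if len(p)<4: continue
        vx,vy,x,y=cv2.fitLine(p,cv2.DIST_HUBER,0,.01,.01).ravel()
        out.append((round(L,1),len(p),round(float(np.arctan2(vx,vy)) if abs(vy)>abs(vx) else float(np.arctan2(-vy,vx)),4),(round(float(x),1),round(float(y),1))))
    return out
E
python3 - <<'E'
from h import *
s=snapshot("top"); hsv=cv2.cvtColor(cv2.GaussianBlur(s["color"],(3,3),0),cv2.COLOR_RGB2HSV)
mat=cv2.inRange(hsv,(85,40,60),(112,255,255))
n,l,st,ce=cv2.connectedComponentsWithStats(mat); i=1+np.argmax(st[1:,4])
for e in edges(s,l==i,0,.05):print("mat",e)
w=np.zeros(mat.shape,bool); w[210:270,300:365]=1
for e in edges(s,w&(mat==0),30):print("box",e)
s2=snapshot("side")
th=.132;O=np.array([516.1,61.3]);ex=np.array([np.cos(th),-np.sin(th)]);ey=np.array([np.sin(th),np.cos(th)])
def W(x,y,z):return np.r_[O+x*ex+y*ey,z]
for S,nm in((s,"top"),(s2,"side")):
    im=S["color"][:,:,::-1].copy();im=cv2.resize(im,None,fx=3,fy=3,interpolation=cv2.INTER_CUBIC)
    def dr(P,c):
        q=(proj(S,np.array(P))*3+1).round().astype(int);cv2.polylines(im,[q],True,c,1)
    a=np.linspace(0,6.28,40)
    for x in(-68,68):dr([W(x+32*np.cos(t),32*np.sin(t),30) for t in a],(0,0,255))
    for z in(0,20):dr([W(-47,150,z),W(47,150,z),W(47,162,z),W(-47,162,z)],(0,0,255))
    B=np.array([504.2,-92.2]);f=.229;bx=np.array([np.cos(f),-np.sin(f)]);by=np.array([np.sin(f),np.cos(f)])
    for z in(0,30):dr([np.r_[B+i*32*bx+j*50*by,z] for i,j in((-1,-1),(1,-1),(1,1),(-1,1))],(255,0,255))
    q=proj(S,[W(0,0,20)])[0]*3
    x0,y0=int(q[0]-330),int(q[1]-300); cv2.imwrite(f"pics/ov_{nm}.png",im[max(y0,0):y0+560,max(x0,0):x0+790])
E
```

```text
mat (np.float32(258.9), 84, 0.1337, (483.0, -192.7))
mat (np.float32(438.3), 114, 0.1333, (633.8, -23.7))
mat (np.float32(258.9), 84, 0.133, (540.3, 239.1))
mat (np.float32(438.3), 131, 0.1332, (382.6, 24.6))
box (np.float32(67.9), 15, 0.2089, (489.2, -141.2))
box (np.float32(104.8), 23, 0.2288, (536.3, -99.2))
box (np.float32(67.9), 14, 0.2018, (518.7, -42.9))
box (np.float32(104.8), 23, 0.2341, (475.4, -72.9))
```

View pics/ov_top.png

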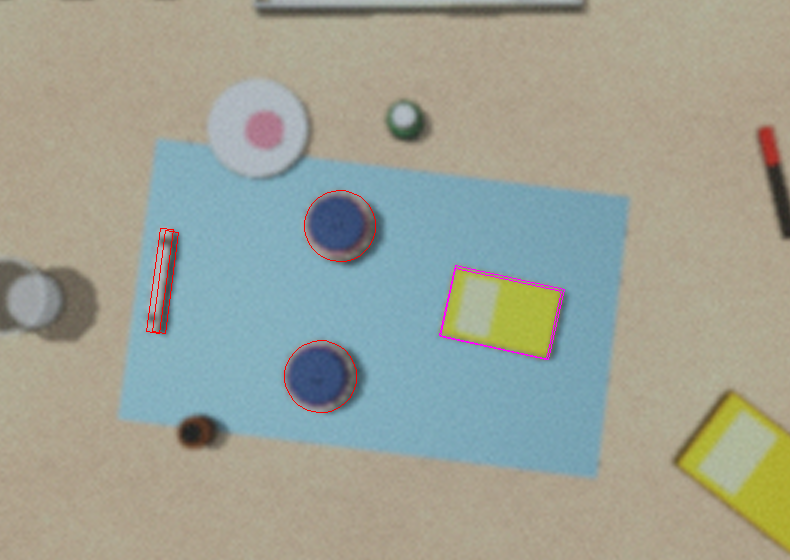

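View pics/ov_side.png

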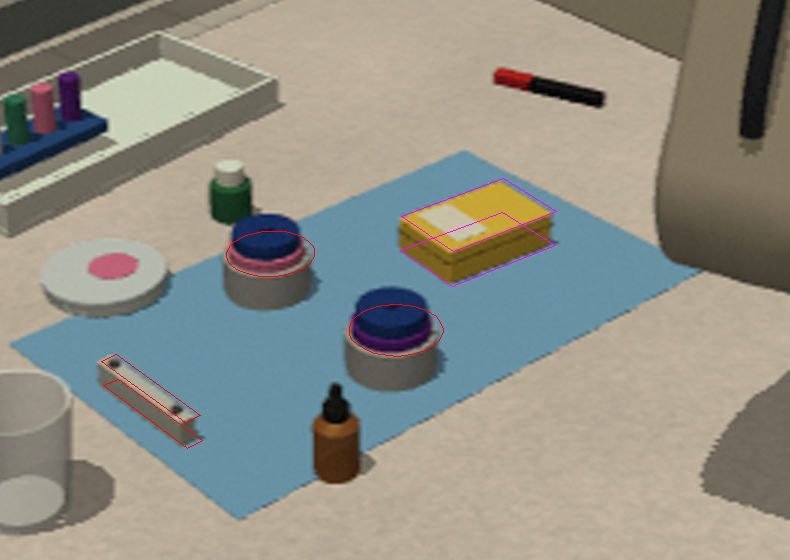

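The overlay fits: bay angle 0.133 rad, box at bay (+8.5, -154) mm with yaw about -0.09. The plan has two stages:
1. Square the box and centre it with a two-finger push on its +x side.
2. Push it straight through from behind.

I'll turn the wrist first.

send_rows(
  commands=[
    {"offset": [0,0,0],"roll": -0.1775},
    {"offset": [0,0,0],"roll": -0.1775},
    {"offset": [0,0,0],"roll": -0.1775},
    {"offset": [0,0,0],"roll": -0.1775},
    {"offset": [0,0,0],"roll": -0.1775},
    {"offset": [0,0,0],"roll": -0.1775},
    {"offset": [0,0,0],"roll": -0.1775},
    {"offset": [0,0,0],"roll": -0.1775},
    {"offset": [0,0,0],"roll": -0.1775},
    {"offset": [0,0,0],"roll": -0.1775},
    {"offset": [0,0,0],"roll": -0.1775},
    {"offset": [0,0,0],"roll": -0.1775},
    {"offset": [0,0,0],"roll": -0.1775},
    {"offset": [0,0,0],"roll": -0.1775},
    {"offset": [0,0,0],"roll": -0.1775},
  ],
  grip=40,
  newtons=40,
)

```text
t: 3.02
position: [194.9, -541.0, 231.3]
ee_rot: [0.064, 0.998, -0.0, 0.0]
contact_force: [0.3, 0.8, -0.3]
gripper_width: 0.467
```

```bash
cat >> h.py <<'E'
TH=.1333;EX=np.array([np.cos(TH),-np.sin(TH)]);EY=np.array([np.sin(TH),np.cos(TH)])
O=503.5*EX+129.3*EY
def bay(p):return np.array([(np.asarray(p)[:2]-O)@EX,(np.asarray(p)[:2]-O)@EY])
def world(x,y):return O+x*EX+y*EY
def phi(q):return 2*np.arctan2(q[1],q[0])
def state():
    o=get_obs();q=o["ee_rot"];f=phi(q)
    print("t",round(o["t"],2),"tcp",o["position"].round(1),"bay",bay(o["position"]).round(1),"phi",round(f%(2*np.pi),4),"rel bay",round((f+TH)%(2*np.pi),4),"F",o["contact_force"].round(1),"w",round(o["gripper_width"]*85.4,1),"j6",o["joints"][5].round(2),"tilt",q[2:].round(4))
    return o,f
def need(x,y,z,f=None):
    """offset in tool axes to get the TCP to bay x,y,z"""
    o=get_obs();f=phi(o["ee_rot"]);d=world(x,y)-o["position"][:2]
    tx=np.array([np.cos(f),np.sin(f)]);ty=np.array([np.sin(f),-np.cos(f)])
    return np.round([d@tx,d@ty,o["position"][2]-z],1)
def boxpose(s,win=None):
    hsv=cv2.cvtColor(cv2.GaussianBlur(s["color"],(3,3),0),cv2.COLOR_RGB2HSV)
    yel=cv2.inRange(hsv,(20,60,100),(42,255,255))
    best=None
    n,l,st,ce=cv2.connectedComponentsWithStats(yel)
    return yel,l,st,ce
E
python3 -c "
from h import *
state();print(need(90,-154,100),need(90,-154,10))"
```

```text
t 3.02 tcp [ 194.9 -541.   231.3] bay [-238.4 -639.6] phi 3.0141 rel bay 3.1474 F [ 0.3  0.8 -0.3] w 39.9 j6 -1.24 tilt [-0.  0.]
[-331.3  483.7  131.3] [-331.3  483.7  221.3]
```

send_rows(
  commands=[
    {"offset": [-27.6,40.3,0],"roll": 0},
    {"offset": [-27.6,40.3,0],"roll": 0},
    {"offset": [-27.6,40.3,0],"roll": 0},
    {"offset": [-27.6,40.3,0],"roll": 0},
    {"offset": [-27.6,40.3,0],"roll": 0},
    {"offset": [-27.6,40.3,0],"roll": 0},
    {"offset": [-27.6,40.3,0],"roll": 0},
    {"offset": [-27.6,40.3,0],"roll": 0},
    {"offset": [-27.6,40.3,0],"roll": 0},
    {"offset": [-27.6,40.3,0],"roll": 0},
    {"offset": [-27.6,40.3,0],"roll": 0},
    {"offset": [-27.6,40.3,0],"roll": 0},
    {"offset": [0,0,40],"roll": 0},
    {"offset": [0,0,40],"roll": 0},
    {"offset": [0,0,40],"roll": 0},
    {"offset": [0,0,0],"roll": 0},
  ],
)

```text
t: 5.03
position: [584.7, -104.8, 108.1]
ee_rot: [0.067, 0.998, 0.001, -0.003]
contact_force: [-1.0, -0.2, 0.5]
gripper_width: 0.47
```

```bash
python3 -c "
from h import *
state();print(need(90,-154,100),need(90,-154,10))
for n in('side','top'):
    s=snapshot(n);cv2.imwrite('pics/a_%s.png'%n,s['color'][:,:,::-1])"
```

```text
t 5.03 tcp [ 584.7 -104.8  108.1] bay [  89.9 -155.4] phi 3.0084 rel bay 3.1417 F [-1.  -0.2  0.5] w 40.1 j6 -0.18 tilt [ 0.0008 -0.0035]
[-0.1  1.4  8.1] [-0.1  1.4 98.1]
```

View pics/a_side.png

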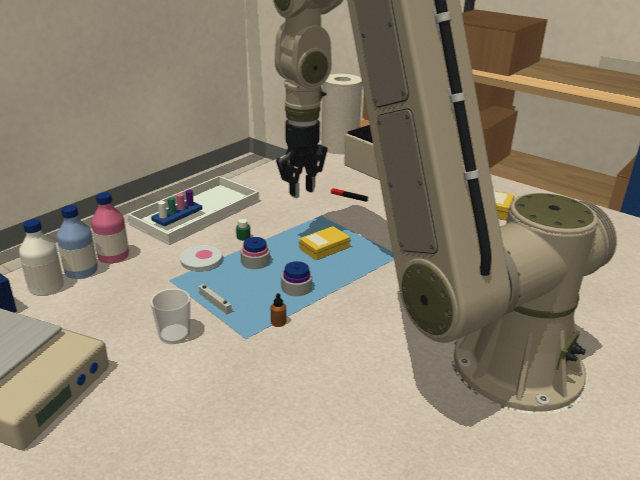

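View pics/a_top.png

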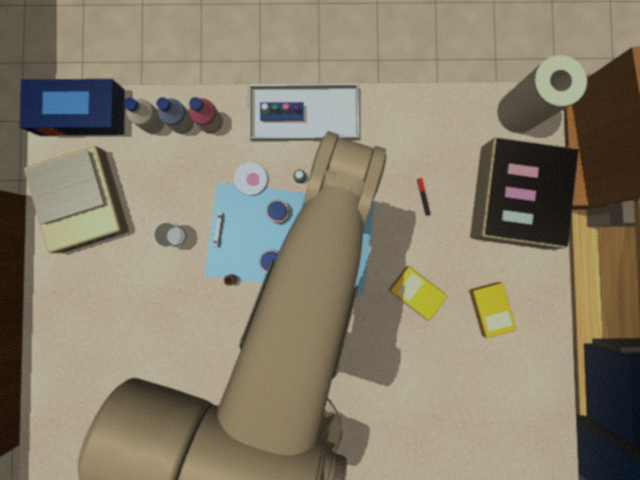

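The side view shows the fingers behind the box at (303,190), and the top view is blocked by the arm. Going down beside the +x face.

send_rows(
  commands=[
    {"offset": [0,0.5,25],"roll": 0},
    {"offset": [0,0.5,25],"roll": 0},
    {"offset": [0,0.4,25],"roll": 0},
    {"offset": [0,0,12],"roll": 0},
    {"offset": [0,0,8],"roll": 0},
    {"offset": [0,0,0],"roll": 0},
    {"offset": [0,0,0],"roll": 0},
  ],
)

```text
t: 6.0
position: [588.4, -104.6, 17.3]
ee_rot: [0.067, 0.998, -0.0, 0.001]
contact_force: [-0.3, 0.1, 0.0]
gripper_width: 0.467
```

```bash
cat >> h.py <<'E'
def crop(name,f,x0,x1,y0,y1,k):
    s=snapshot(name);cv2.imwrite(f,cv2.resize(s["color"][y0:y1,x0:x1,::-1],None,fx=k,fy=k,interpolation=cv2.INTER_CUBIC));return s
E
python3 -c "
from h import *
state()
crop('side','pics/b.png',200,420,170,330,3.6)"
```

```text
t 6.0 tcp [ 588.4 -104.6   17.3] bay [  93.5 -154.8] phi 3.0083 rel bay 3.1416 F [-0.3  0.1  0. ] w 39.9 j6 -0.18 tilt [-0.0002  0.0008]
```

View pics/b.png

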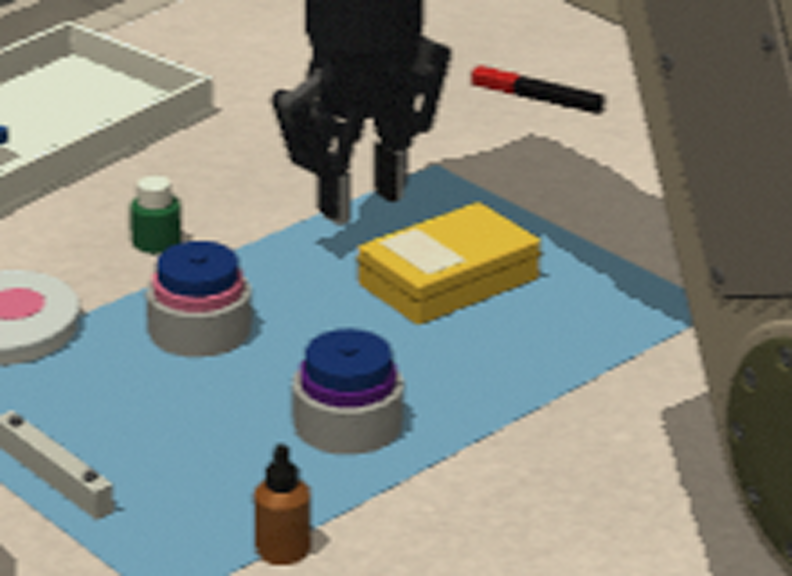

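send_rows(
  commands=[
    {"offset": [12,0,4],"roll": 0},
    {"offset": [12,0,0],"roll": 0},
    {"offset": [10,0,0],"roll": 0},
    {"offset": [4,0,0],"roll": 0},
    {"offset": [3,0,0],"roll": 0},
    {"offset": [3,0,0],"roll": 0},
    {"offset": [3,0,0],"roll": 0},
    {"offset": [2,0,0],"roll": 0},
    {"offset": [0,0,0],"roll": 0},
    {"offset": [0,0,0],"roll": 0},
  ],
)

```text
t: 7.3
position: [539.2, -97.9, 12.4]
ee_rot: [0.067, 0.998, -0.0, 0.0]
contact_force: [2.3, 0.2, 0.1]
gripper_width: 0.471
```

```bash
cat >> h.py <<'E'
def sidefit(s,guess,free=True):
    """fit box pose in the bay frame to the yellow+label region in the side view (cut_out)"""
    from scipy.optimize import minimize
    rs=[r["region"] for r in cut_out("slide_box","side")]
    g=proj(s,[np.r_[world(guess[0],guess[1]),15]])[0]
    rs=[r for r in rs if np.hypot(*(np.argwhere(r).mean(0)[::-1]-g))<25]
    if not rs: print("no region");return None
    m=rs[0].astype(np.uint8)
    k=8;y0,x0=int(g[1])-45,int(g[0])-60
    M=cv2.resize(m[y0:y0+90,x0:x0+120],None,fx=k,fy=k,interpolation=cv2.INTER_LINEAR)
    def sil(p):
        c,sn=np.cos(TH-p[2]),np.sin(TH-p[2]);bx=np.array([c,-sn]);by=np.array([sn,c]);C=world(p[0],p[1])
        P=[np.r_[C+i*32*bx+j*50*by,z] for i in(-1,1) for j in(-1,1) for z in(0,30)]
        q=(proj(s,P)-[x0-.5,y0-.5])*k
        h=cv2.convexHull(q.astype(np.float32))
        I=np.zeros_like(M);cv2.fillConvexPoly(I,h.round().astype(np.int32),1);return I
    f=lambda p:float(np.count_nonzero(sil([p[0]*10,p[1]*10,p[2]*.2])!=M))
    x=np.array([guess[0]/10,guess[1]/10,guess[2]/.2])
    for _ in range(3):
        r=minimize(f,x,method="Nelder-Mead",options=dict(initial_simplex=x+np.vstack([np.zeros(3),.6*np.eye(3)]),xatol=.003,fatol=1));x=r.x
    print("sidefit x,y,yaw",np.round([x[0]*10,x[1]*10,x[2]*.2],3),"mismatch",r.fun/M.sum(),"area",m.sum());return x
E
python3 -c "
from h import *
state()
s=crop('side','pics/c.png',200,420,170,330,3.6)
sidefit(s,[4,-154,-.05])"
```

```text
t 7.3 tcp [539.2 -97.9  12.4] bay [  44.  -154.7] phi 3.0083 rel bay 3.1416 F [2.3 0.2 0.1] w 40.3 j6 -0.19 tilt [-0.0001  0.0002]
sidefit x,y,yaw [ 9.9000e-01 -1.5649e+02  8.8000e-02] mismatch 0.11419617491140205 area 1074
```

View pics/c.png

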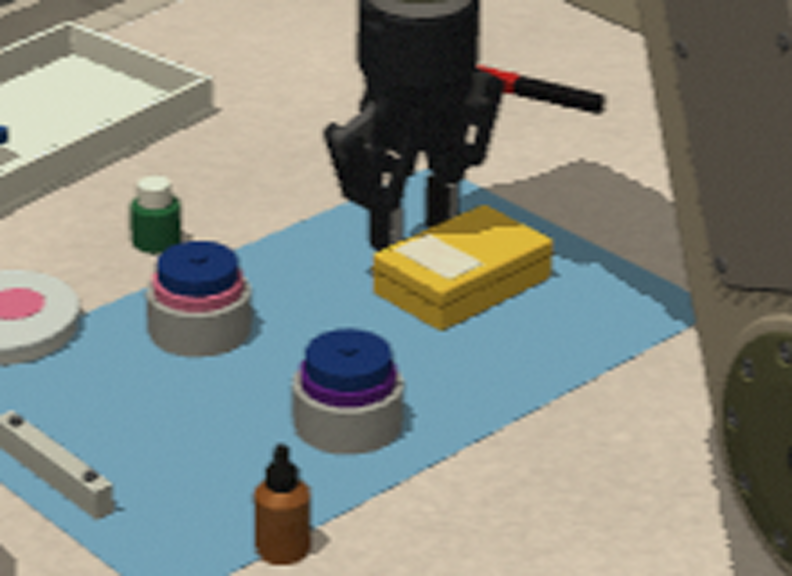

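The side view shows both fingers flush on the box's +x face around (420,235) in the crop, with the box square. I'll push 1 mm more, back off, and go round behind it.

send_rows(
  commands=[
    {"offset": [1,0,0],"roll": 0},
    {"offset": [0,0,0],"roll": 0},
    {"offset": [-10,0,0],"roll": 0},
    {"offset": [-30,0,0],"roll": 0},
    {"offset": [0,0,-40],"roll": 0},
    {"offset": [0,0,-40],"roll": 0},
    {"offset": [0,-40,0],"roll": 0.1745},
    {"offset": [0,0,0],"roll": 0.1745},
    {"offset": [0,0,0],"roll": 0.1745},
    {"offset": [0,0,0],"roll": 0.1745},
    {"offset": [0,0,0],"roll": 0.1745},
    {"offset": [0,0,0],"roll": 0.1745},
    {"offset": [0,0,0],"roll": 0.1745},
    {"offset": [0,0,0],"roll": 0.1745},
    {"offset": [0,0,0],"roll": 0.1745},
    {"offset": [0,0,0],"roll": 0},
  ],
  grip=40,
)

```text
t: 9.4
position: [572.2, -142.6, 91.8]
ee_rot: [0.752, 0.659, -0.0, -0.001]
contact_force: [0.9, -0.2, 0.4]
gripper_width: 0.468
```

```bash
python3 -c "
from h import *
o,f=state();print(need(0,-265,92),'roll',f-(np.pi/2-TH))"
```

```text
t 9.4 tcp [ 572.2 -142.6   91.8] bay [  82.5 -194.5] phi 1.4397 rel bay 1.573 F [ 0.9 -0.2  0.4] w 39.9 j6 1.32 tilt [-0.0004 -0.0006]
[-70.3 -82.7  -0.2] roll 0.0021856750807895953
```

send_rows(
  commands=[
    {"offset": [-35,0,0],"roll": 0.002},
    {"offset": [-35,-25,0],"roll": 0},
    {"offset": [0,-30,0],"roll": 0},
    {"offset": [0,-28,0],"roll": 0},
    {"offset": [0,0,0],"roll": 0},
    {"offset": [0,0,0],"roll": 0},
  ],
  grip=22,
)

```text
t: 10.15
position: [481.9, -201.3, 92.6]
ee_rot: [0.753, 0.658, 0.0, 0.001]
contact_force: [-0.2, -0.1, 0.8]
gripper_width: 0.259
```

```bash
python3 -c "
from h import *
o,f=state();print(need(0,-265,12),'roll',f-(np.pi/2-TH))
crop('top','pics/d.png',195,435,165,315,3.3)
crop('side','pics/d2.png',200,420,170,330,3.6)"
```

```text
t 10.15 tcp [ 481.9 -201.3   92.6] bay [   0.9 -264.8] phi 1.4373 rel bay 1.5706 F [-0.2 -0.1  0.8] w 22.1 j6 1.15 tilt [0.0003 0.0007]
[-0.2 -0.9 80.6] roll -0.0001775407454356337
```

View pics/d.png

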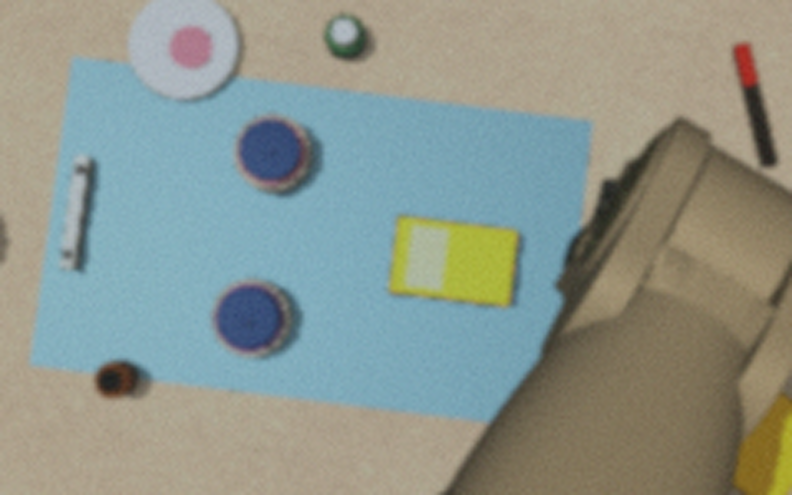

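View pics/d2.png

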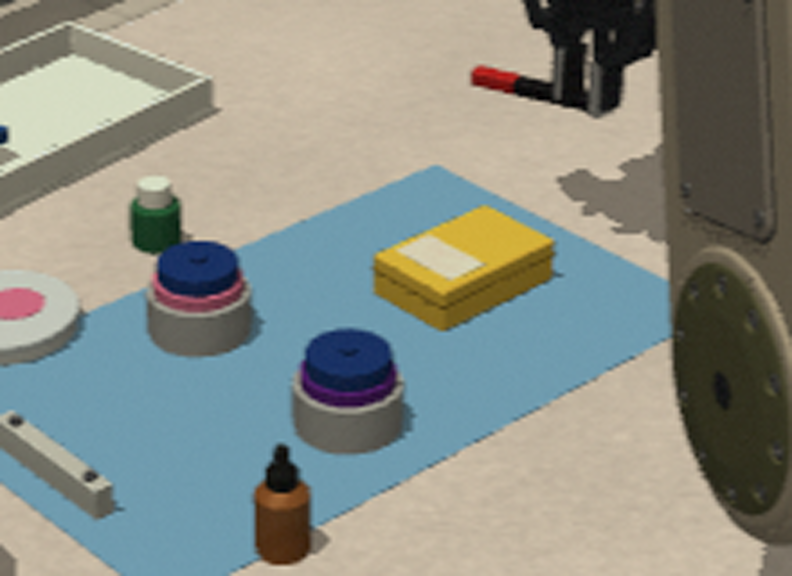

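Both views show the box square, at (455,260) in the top crop and clear of the arm. Measuring it against the jars:

```bash
cat >> h.py <<'E'
def topbox(s,u0,u1,v0,v1):
    hsv=cv2.cvtColor(cv2.GaussianBlur(s["color"],(3,3),0),cv2.COLOR_RGB2HSV)
    mat=cv2.inRange(hsv,(85,40,40),(112,255,255))
    w=np.zeros(mat.shape,bool);w[v0:v1,u0:u1]=1
    m=w&(mat==0)
    c,ab,bp=rect(s,m,30);print("box bay",bay(c).round(1),np.round(ab,1))
    yel=w&(cv2.inRange(hsv,(20,50,100),(45,255,255))>0)
    c,ab,bp=rect(s,yel,30);print("  yellow bay",bay(c).round(1),np.round(ab,1))
    for e in edges(s,m,30):print("  yaw",round(TH-e[2],3),"L",e[0],"n",e[1],"pt",bay(e[3]).round(1))
E
python3 - <<'E'
from h import *
s=snapshot("top")
topbox(s,305,360,225,262)
hsv=cv2.cvtColor(cv2.GaussianBlur(s["color"],(3,3),0),cv2.COLOR_RGB2HSV)
cap=cv2.inRange(hsv,(108,110,30),(128,255,140))
n,l,st,ce=cv2.connectedComponentsWithStats(cap)
for k in range(1,n):
    if st[k,4]>100 and 190<ce[k][1]<300: print("cap",bay(topl(s,[ce[k]],53)[0]).round(1))
E
```

```text
box bay [  -1.9 -156.5] [104.9  67.8]
  yellow bay [  -1.9 -156.9] [100.9  63.6]
  yaw -0.021 L 67.8 n 15 pt [  -3.2 -207.6]
  yaw -0.009 L 104.9 n 24 pt [  30.7 -164.2]
  yaw -0.012 L 67.8 n 15 pt [   3.3 -105.3]
  yaw -0.007 L 104.9 n 23 pt [ -34.5 -158.2]
cap [67.3  0.7]
cap [-67.4  -0.3]
```

Box is at (-1.9, -156.5), yaw -0.01. Now I'll lower behind it and push forward with a slight +x drift of about 2 mm.

send_rows(
  commands=[
    {"offset": [0,-1.5,30],"roll": 0},
    {"offset": [0,-1,30],"roll": 0},
    {"offset": [0,0,15],"roll": 0},
    {"offset": [0,0,5],"roll": 0},
    {"offset": [0,0,0],"roll": 0},
    {"offset": [15,0,0],"roll": 0},
    {"offset": [15,0,0],"roll": 0},
    {"offset": [8,0,0],"roll": 0},
    {"offset": [5,0,0],"roll": 0},
    {"offset": [4,0,0],"roll": 0},
    {"offset": [4,0,0],"roll": 0},
    {"offset": [5,0.2,0],"roll": 0},
    {"offset": [6,0.2,0],"roll": 0},
    {"offset": [6,0.2,0],"roll": 0},
    {"offset": [6,0.2,0],"roll": 0},
    {"offset": [6,0.2,0],"roll": 0},
    {"offset": [6,0.2,0],"roll": 0},
    {"offset": [0,0,0],"roll": 0},
    {"offset": [0,0,0],"roll": 0},
  ],
)

```text
t: 12.68
position: [490.6, -114.7, 11.9]
ee_rot: [0.753, 0.658, 0.0, -0.001]
contact_force: [-0.2, -0.6, -0.1]
gripper_width: 0.253
```

```bash
python3 -c "
from h import *
o,f=state();print('roll',f-(np.pi/2-TH))
s=crop('top','pics/e.png',195,435,165,315,3.3)
crop('side','pics/e2.png',200,420,170,330,3.6)"
```

```text
t 12.68 tcp [ 490.6 -114.7   11.9] bay [  -2.  -177.8] phi 1.4363 rel bay 1.5696 F [-0.2 -0.6 -0.1] w 21.6 j6 1.32 tilt [ 0.0001 -0.0007]
roll -0.001165718667536897
```

View pics/e.png

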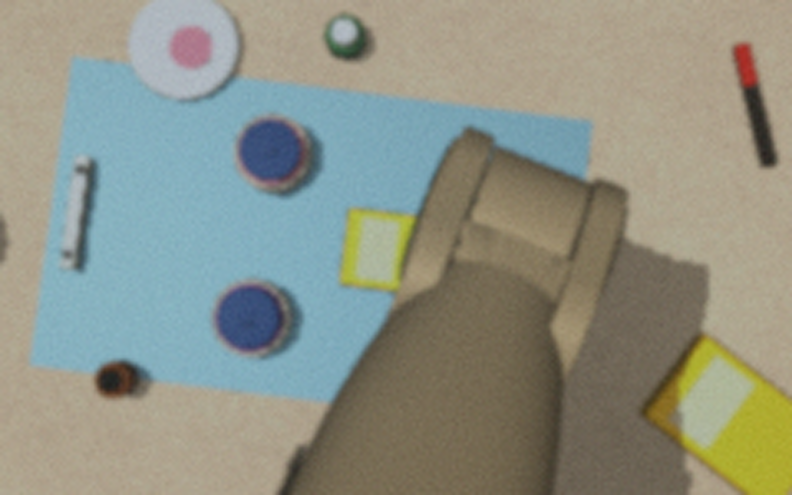

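View pics/e2.png

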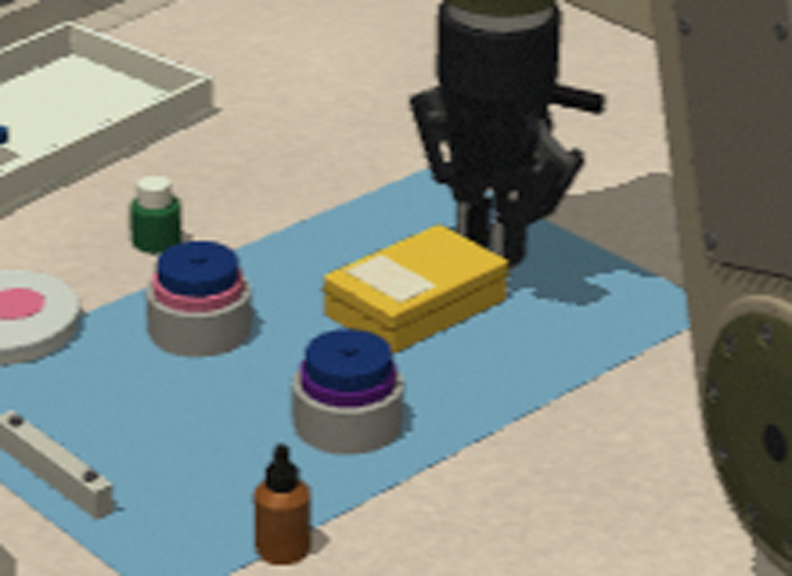

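The top view shows the box's front half at (380,248) in the crop, ahead of the arm. Measuring from its visible front edges:

```bash
cat >> h.py <<'E'
def front(s,u0,u1,v0,v1,depth=22):
    """box lateral position/yaw from the visible front part (yellow or label, not mat); half-level edges"""
    g=cv2.GaussianBlur(s["color"],(3,3),0);hsv=cv2.cvtColor(g,cv2.COLOR_RGB2HSV)
    m=(cv2.inRange(hsv,(20,35,100),(60,255,255))>0)
    w=np.zeros(m.shape,bool);w[v0:v1,u0:u1]=1;m&=w
    m=cv2.morphologyEx(m.astype(np.uint8),cv2.MORPH_CLOSE,np.ones((3,3)))
    c=max(cv2.findContours(m,cv2.RETR_EXTERNAL,cv2.CHAIN_APPROX_NONE)[0],key=cv2.contourArea)[:,0,:]
    b=np.array([bay(p) for p in topl(s,c,30)]);yf=np.percentile(b[:,1],95)
    f=b[(b[:,1]>yf-4)&(abs(b[:,0]-b[:,0].mean())<22)]
    p=np.polyfit(f[:,0],f[:,1],1)
    k=(b[:,1]<yf-6)&(b[:,1]>yf-depth);x=b[k];mid=np.median(b[:,0])
    R=x[x[:,0]>mid+15];L=x[x[:,0]<mid-15]
    pr=np.polyfit(R[:,1]-yf,R[:,0],1) if len(R)>3 else [9,9];pl=np.polyfit(L[:,1]-yf,L[:,0],1) if len(L)>3 else [9,9]
    print("front y",round(np.polyval(p,mid),1),"yaw(front)",round(p[0],3),"sides at mid-depth: R",R[:,0].mean().round(1),"L",L[:,0].mean().round(1),"mid",((R[:,0].mean()+L[:,0].mean())/2).round(1),"yaw sides",round(-pr[0],3),round(-pl[0],3))
E
python3 -c "
from h import *
s=snapshot('top');front(s,290,318,222,258)"
```

```text
front y -66.5 yaw(front) -0.007 sides at mid-depth: R 31.2 L -31.6 mid -0.2 yaw sides 0.124 -0.022
```

Front middle is at x = -0.2, yaw about -0.01, so it's centred. Pushing straight on into the gap.

send_rows(
  commands=[
    {"offset": [3,0,0],"roll": 0},
    {"offset": [6,0,0],"roll": 0},
    {"offset": [6,0,0],"roll": 0},
    {"offset": [6,0,0],"roll": 0},
    {"offset": [6,0,0],"roll": 0},
    {"offset": [6,0,0],"roll": 0},
    {"offset": [6,0,0],"roll": 0},
    {"offset": [6,0,0],"roll": 0},
    {"offset": [6,0,0],"roll": 0},
    {"offset": [4,0,0],"roll": 0},
    {"offset": [0,0,0],"roll": 0},
    {"offset": [0,0,0],"roll": 0},
  ],
)

```text
t: 14.32
position: [498.6, -60.9, 12.4]
ee_rot: [0.753, 0.658, 0.0, 0.0]
contact_force: [-0.6, 0.3, -0.7]
gripper_width: 0.26
```

```bash
python3 -c "
from h import *
o,f=state();print('roll',f-(np.pi/2-TH))
s=crop('top','pics/f.png',195,435,165,315,3.3)
front(s,270,305,218,256)
crop('side','pics/f2.png',200,420,170,330,3.6)"
```

```text
t 14.32 tcp [498.6 -60.9  12.4] bay [  -1.2 -123.4] phi 1.4359 rel bay 1.5692 F [-0.6  0.3 -0.7] w 22.2 j6 1.42 tilt [0.0001 0.    ]
roll -0.0016155747084143357
front y -11.9 yaw(front) -0.005 sides at mid-depth: R 31.2 L -41.0 mid -4.9 yaw sides -0.132 -1.189
```

View pics/f.png

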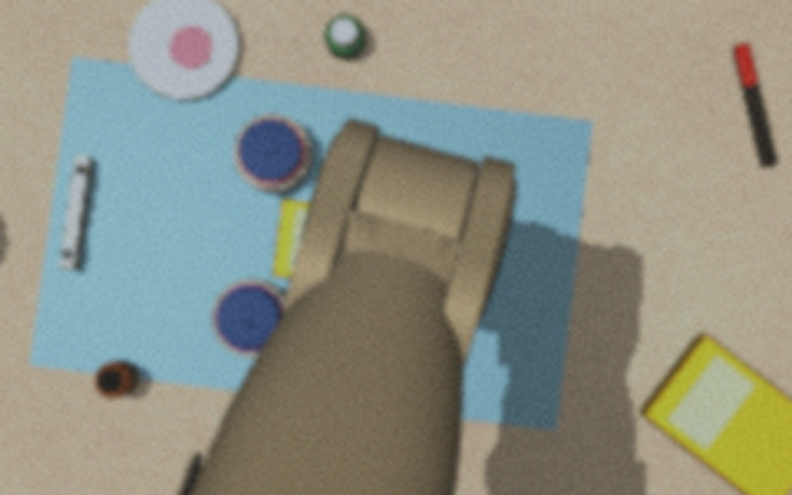

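View pics/f2.png

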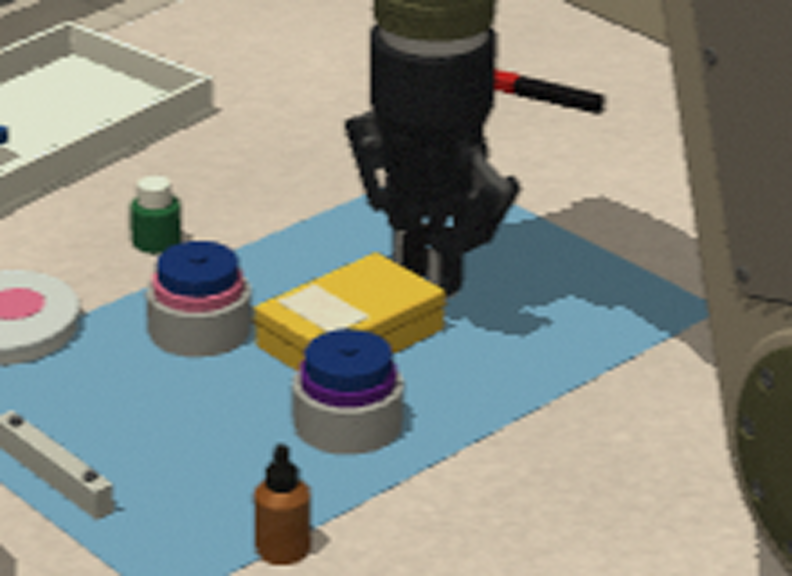

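```bash
python3 -c "
from h import *
s=snapshot('top')
for p in((281,200),(274,276)): print(bay(topl(s,[(195+p[0]/3.3,165+p[1]/3.3)],30)[0]).round(1))
g=cv2.GaussianBlur(s['color'],(3,3),0);hsv=cv2.cvtColor(g,cv2.COLOR_RGB2HSV)
m=cv2.inRange(hsv,(20,60,100),(45,255,255));m[:,:270]=0;m[:,300:]=0;m[:218]=0;m[256:]=0
b=np.array([bay(topl(s,[(u,v)],30)[0]) for v,u in np.argwhere(m)])
for a in(-16,-19,-22,-25):
    k=abs(b[:,1]-a)<1.6;print(a,b[k,0].min().round(1),b[k,0].max().round(1))
"
```

```text
[ 29.2 -12. ]
[-33.  -14.3]
-16 -30.9 31.4
-19 -30.6 31.7
-22 -30.3 29.4
-25 -29.9 29.7
```

Centred, with sides at about ±31 and yaw about -0.005. Continuing through the gap.

send_rows(
  commands=[
    {"offset": [3,0,0],"roll": 0},
    {"offset": [6,0,0],"roll": 0},
    {"offset": [6,0,0],"roll": 0},
    {"offset": [6,0,0],"roll": 0},
    {"offset": [6,0,0],"roll": 0},
    {"offset": [6,0,0],"roll": 0},
    {"offset": [6,0,0],"roll": 0},
    {"offset": [6,0,0],"roll": 0},
    {"offset": [6,0,0],"roll": 0},
    {"offset": [6,0,0],"roll": 0},
    {"offset": [3,0,0],"roll": 0},
    {"offset": [0,0,0],"roll": 0},
  ],
)

```text
t: 15.98
position: [506.5, -0.9, 12.2]
ee_rot: [0.753, 0.658, 0.0, -0.0]
contact_force: [-0.9, -0.4, -0.6]
gripper_width: 0.258
```

```bash
python3 -c "
from h import *
o,f=state();print('roll',f-(np.pi/2-TH))
s=crop('top','pics/g.png',195,435,165,315,3.3)
front(s,250,300,212,250)
crop('side','pics/g2.png',200,420,170,330,3.6)"
```

```text
t 15.97 tcp [506.5  -0.9  12.2] bay [ -1.3 -62.9] phi 1.4364 rel bay 1.5697 F [-0.9 -0.4 -0.6] w 22.1 j6 1.54 tilt [ 0.0002 -0.0003]
roll -0.0011375735818879296
front y 63.6 yaw(front) -0.123 sides at mid-depth: R 56.6 L -41.7 mid 7.5 yaw sides -0.105 0.124
```

View pics/g.png

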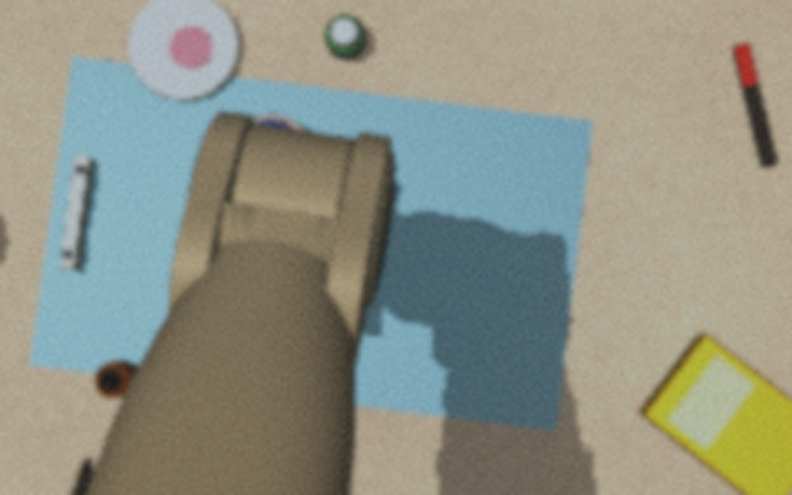

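View pics/g2.png

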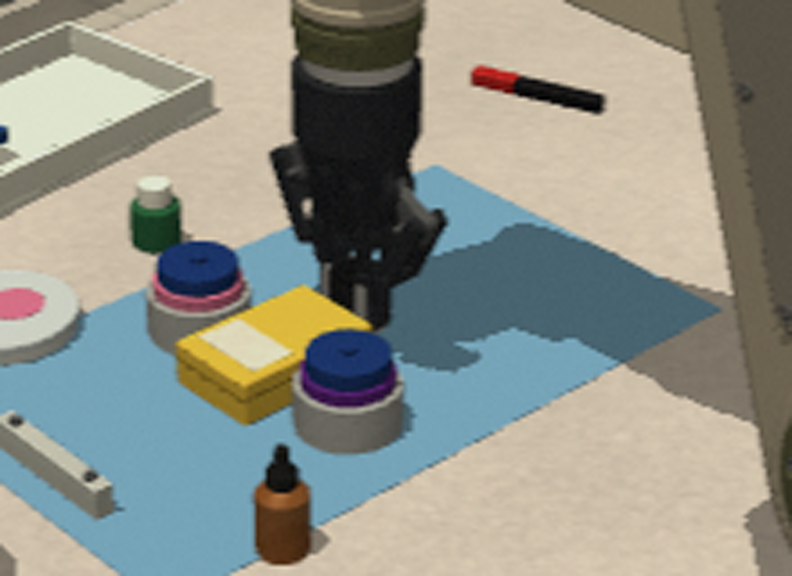

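The side view shows the box midway in the gap and square. Before the fingers enter, I'll check the knuckles' clearance over the jar caps by back-projecting side pixels onto the finger plane.

```bash
python3 -c "
from h import *
s=crop('side','pics/g3.png',265,330,205,270,9)
o=get_obs();y0=bay(o['position'])[1]
R=s['extrinsics'][:3,:3];t=s['extrinsics'][:3,3];c=-R.T@t
n=np.r_[EY,0];p0=np.r_[world(0,y0),0]
for p in[(437,222),(443,215),(420,240),(395,262),(390,280),(388,320),(325,265),(305,240),(293,200),(275,155),(355,325)]:
    u,v=200+p[0]/3.6,170+p[1]/3.6
    d=R.T@np.array([(u-s['cx'])/s['fx'],(v-s['cy'])/s['fy'],1]);k=((p0-c)@n)/(d@n);q=c+k*d
    print(p,'x',bay(q)[0].round(0),'z',q[2].round(0))
"
```

```text
(437, 222) x -69.0 z 109.0
(443, 215) x -74.0 z 115.0
(420, 240) x -56.0 z 91.0
(395, 262) x -35.0 z 67.0
(390, 280) x -31.0 z 53.0
(388, 320) x -30.0 z 25.0
(325, 265) x 27.0 z 38.0
(305, 240) x 46.0 z 48.0
(293, 200) x 56.0 z 71.0
(275, 155) x 73.0 z 96.0
(355, 325) x -0.0 z 8.0
```

View pics/g3.png

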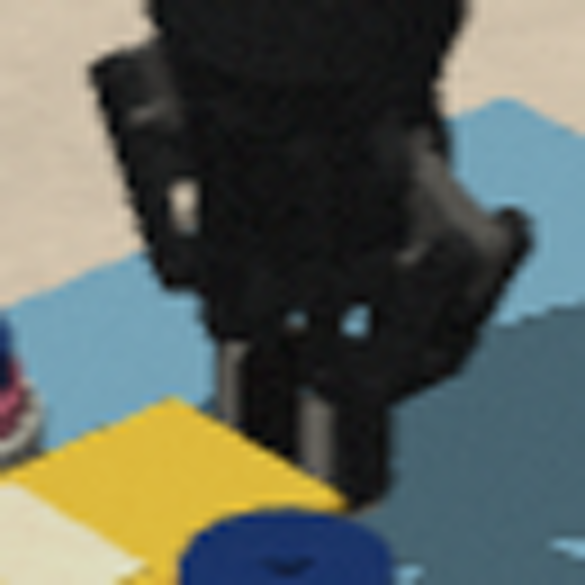

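The knuckles clear the caps by roughly 8 mm or more. For extra margin I'll back off slightly, narrow the fingers to 14 mm, raise 5 mm, and go on.

send_rows(
  commands=[
    {"offset": [-4,0,0],"roll": 0},
    {"offset": [0,0,-5],"roll": 0},
    {"offset": [0,0.5,0],"roll": 0},
    {"offset": [2,0.5,0],"roll": 0},
    {"offset": [2,0,0],"roll": 0},
    {"offset": [3,0,0],"roll": 0},
    {"offset": [5,0,0],"roll": 0},
    {"offset": [6,0,0],"roll": 0},
    {"offset": [6,0,0],"roll": 0},
    {"offset": [6,0,0],"roll": 0},
    {"offset": [6,0,0],"roll": 0},
    {"offset": [6,0,0],"roll": 0},
    {"offset": [3,0,0],"roll": 0},
    {"offset": [0,0,0],"roll": 0},
  ],
  grip=14,
)

```text
t: 17.88
position: [513.1, 39.5, 17.3]
ee_rot: [0.753, 0.658, 0.0, -0.0]
contact_force: [-0.2, -0.6, 0.2]
gripper_width: 0.161
```

```bash
python3 -c "
from h import *
o,f=state();print('roll',f-(np.pi/2-TH))
s=crop('top','pics/i.png',195,435,165,315,3.3)
crop('side','pics/i2.png',200,420,170,330,3.6)"
```

```text
t 17.88 tcp [513.1  39.5  17.3] bay [ -0.2 -22. ] phi 1.4364 rel bay 1.5697 F [-0.2 -0.6  0.2] w 13.8 j6 1.63 tilt [ 0.0002 -0.0002]
roll -0.0010836164754299826
```

View pics/i.png

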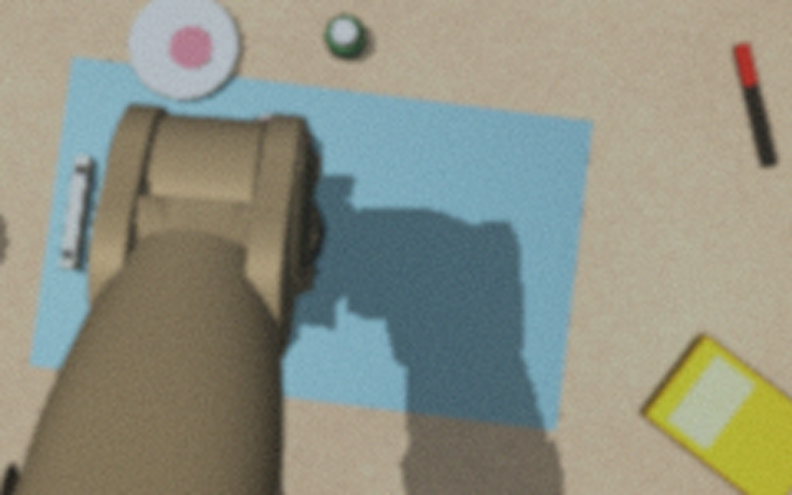

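View pics/i2.png

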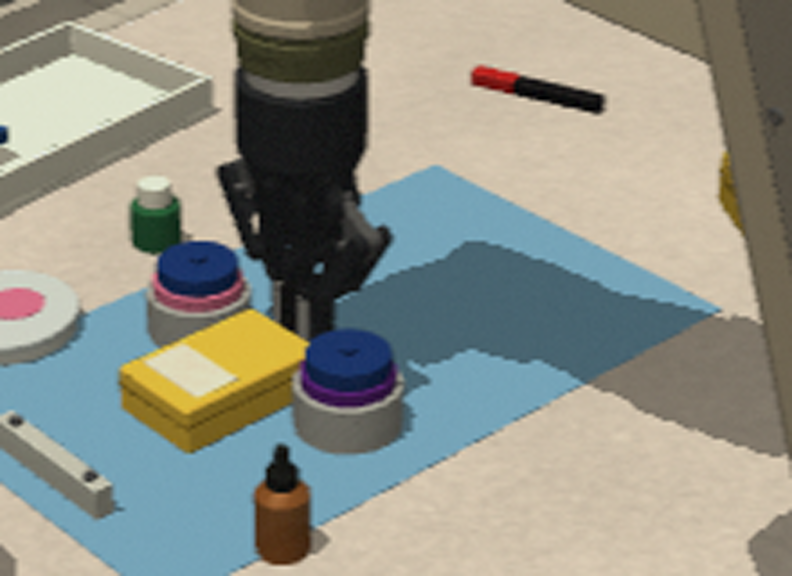

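send_rows(
  commands=[
    {"offset": [3,0,0],"roll": 0},
    {"offset": [6,0,0],"roll": 0},
    {"offset": [6,0,0],"roll": 0},
    {"offset": [6,0,0],"roll": 0},
    {"offset": [6,0,0],"roll": 0},
    {"offset": [6,0,0],"roll": 0},
    {"offset": [6,0,0],"roll": 0},
    {"offset": [6,0,0],"roll": 0},
    {"offset": [4,0,0],"roll": 0},
    {"offset": [3,0,0],"roll": 0},
    {"offset": [2,0,0],"roll": 0},
    {"offset": [0,0,0],"roll": 0},
  ],
)

```text
t: 19.48
position: [520.4, 92.8, 17.3]
ee_rot: [0.753, 0.658, 0.0, -0.0]
contact_force: [0.1, -0.2, 0.6]
gripper_width: 0.168
```

```bash
python3 -c "
from h import *
o,f=state()
crop('side','pics/j2.png',200,420,170,330,3.6)"
```

```text
t 19.48 tcp [520.4  92.8  17.3] bay [-0.1 31.8] phi 1.436 rel bay 1.5693 F [ 0.1 -0.2  0.6] w 14.3 j6 1.73 tilt [ 0.0002 -0.0001]
```

View pics/j2.png

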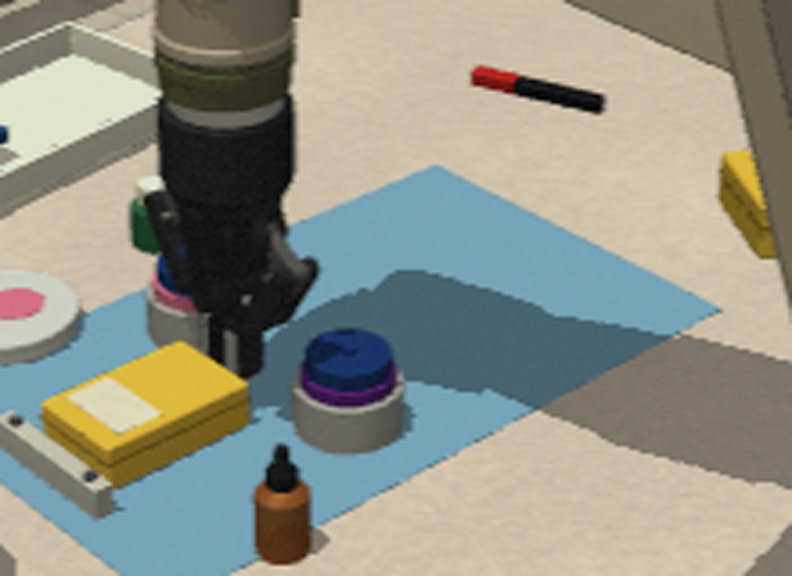

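The box's end is a few mm short of the bar near (80,440) in the crop. Now creeping in.

send_rows(
  commands=[
    {"offset": [1.5,0,0],"roll": 0},
    {"offset": [1.5,0,0],"roll": 0},
    {"offset": [1,0,0],"roll": 0},
    {"offset": [1,0,0],"roll": 0},
    {"offset": [0,0,0],"roll": 0},
  ],
)

```text
t: 20.15
position: [521.0, 97.6, 17.3]
ee_rot: [0.753, 0.658, 0.0, -0.0]
contact_force: [0.4, -1.5, -0.9]
gripper_width: 0.165
```

send_rows(
  commands=[
    {"offset": [1,0,0],"roll": 0},
    {"offset": [0,0,0],"roll": 0},
  ],
)

```text
t: 20.4
position: [521.2, 98.6, 17.3]
ee_rot: [0.753, 0.658, 0.0, -0.0]
contact_force: [-0.2, -1.0, 1.7]
gripper_width: 0.161
```

send_rows(
  commands=[
    {"offset": [1,0,0],"roll": 0},
    {"offset": [0,0,0],"roll": 0},
  ],
)

```text
t: 20.65
position: [521.3, 99.5, 17.2]
ee_rot: [0.753, 0.658, -0.0, -0.0]
contact_force: [-0.8, -0.4, 0.2]
gripper_width: 0.164
```

send_rows(
  commands=[
    {"offset": [0.7,0,0],"roll": 0},
    {"offset": [0,0,0],"roll": 0},
  ],
)

```text
t: 20.9
position: [521.4, 100.2, 17.3]
ee_rot: [0.753, 0.658, -0.0, 0.0]
contact_force: [-0.3, -1.5, 0.5]
gripper_width: 0.166
```

send_rows(
  commands=[
    {"offset": [0.7,0,0],"roll": 0},
    {"offset": [0,0,0],"roll": 0},
  ],
)

```text
t: 21.15
position: [521.5, 100.7, 17.3]
ee_rot: [0.753, 0.658, -0.0, 0.0]
contact_force: [0.3, -2.1, -0.1]
gripper_width: 0.161
```

```bash
python3 -c "
from h import *
o,f=state()
crop('side','pics/k.png',195,305,245,325,7)"
```

```text
t 21.15 tcp [521.5 100.7  17.3] bay [-0.  39.8] phi 1.4357 rel bay 1.569 F [ 0.3 -2.1 -0.1] w 13.7 j6 1.75 tilt [-0.0001  0.0001]
```

View pics/k.png

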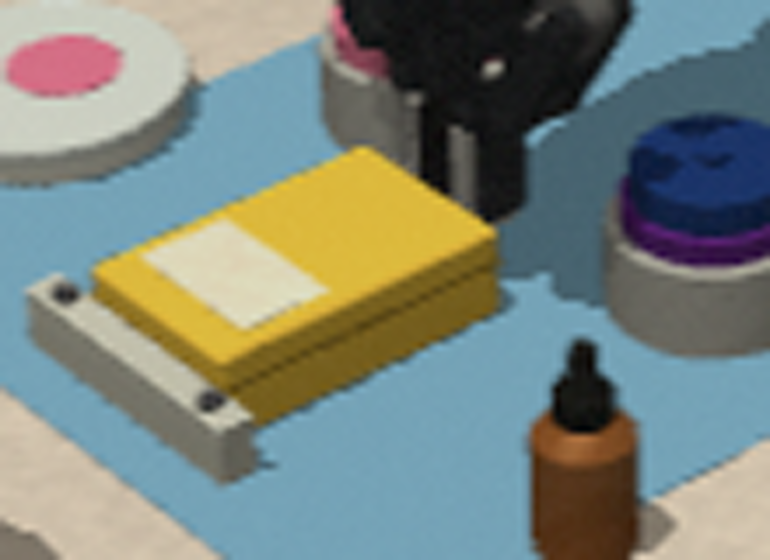

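The box's end looks flush on the bar and the force is starting to rise. One more small nudge to confirm.

send_rows(
  commands=[
    {"offset": [0.7,0,0],"roll": 0},
    {"offset": [0,0,0],"roll": 0},
  ],
)

```text
t: 21.45
position: [521.6, 100.8, 17.3]
ee_rot: [0.753, 0.658, -0.001, 0.001]
contact_force: [-0.3, -4.9, 0.2]
gripper_width: 0.168
```

send_rows(
  commands=[
    {"offset": [0.7,0,0],"roll": 0},
    {"offset": [0,0,0],"roll": 0},
  ],
)

```text
t: 21.7
position: [521.6, 100.8, 17.3]
ee_rot: [0.753, 0.657, -0.001, 0.001]
contact_force: [-0.5, -7.1, 1.9]
gripper_width: 0.167
```

The TCP stalled while the force rose to 7 N, so the box is seated. Backing straight out.

send_rows(
  commands=[
    {"offset": [-2,0,0],"roll": 0},
    {"offset": [-3,0,0],"roll": 0},
    {"offset": [-10,0,0],"roll": 0},
    {"offset": [-15,0,0],"roll": 0},
    {"offset": [-20,0,0],"roll": 0},
    {"offset": [-20,0,0],"roll": 0},
    {"offset": [-20,0,0],"roll": 0},
    {"offset": [-20,0,0],"roll": 0},
    {"offset": [-20,0,-20],"roll": 0},
    {"offset": [-40,0,-30],"roll": 0},
    {"offset": [-40,0,-40],"roll": 0},
    {"offset": [-40,0,-40],"roll": 0},
    {"offset": [0,0,0],"roll": 0},
    {"offset": [0,0,0],"roll": 0},
  ],
)

```text
t: 23.45
position: [487.3, -145.8, 146.9]
ee_rot: [0.754, 0.657, -0.0, -0.0]
contact_force: [-0.9, 0.1, 0.0]
gripper_width: 0.163
```

```bash
python3 - <<'E'
from h import *
state()
s=crop('top','pics/l.png',195,435,165,315,3.3)
hsv=cv2.cvtColor(cv2.GaussianBlur(s["color"],(3,3),0),cv2.COLOR_RGB2HSV)
m=(cv2.inRange(hsv,(20,50,100),(45,255,255))>0);m[:,:205]=0;m[:,290:]=0;m[:190]=0;m[280:]=0
c,ab,bp=rect(s,m,30);print("box",bay(c).round(1),np.round(ab,1))
for e in edges(s,m,30):print("  yaw",round(TH-e[2],3),e[0],e[1],bay(e[3]).round(1))
for n in ["petri","dropper","marker","oil","beaker"]:
    print(n,[(np.round(r["centre"]).tolist(),round(r["confidence"],2)) for r in find_in(n,"top")][:2])
s2=crop('side','pics/l2.png',130,420,150,370,2.7)
sidefit(s2,[0,100,0])
for n in ["petri","dropper","marker","oil","beaker"]:
    print(n,[(np.round(r["centre"]).tolist(),round(r["confidence"],2)) for r in find_in(n,"side")][:2])
E
```

```text
t 23.45 tcp [ 487.3 -145.8  146.9] bay [  -1.1 -209. ] phi 1.4345 rel bay 1.5678 F [-0.9  0.1  0. ] w 13.9 j6 1.26 tilt [-0.     -0.0003]
box [1.000e-01 1.007e+02] [101.9  65.7]
  yaw 0.022 65.7 14 [-2.5 50.9]
  yaw 0.01 101.9 23 [30.4 99.9]
  yaw -0.008 65.7 15 [ -0.  150.5]
  yaw -0.005 101.9 22 [-30.9 100.7]
petri [([678.0, 126.0, 15.0], 0.88)]
dropper [([405.0, 174.0, 37.0], 0.51)]
marker [([623.0, -348.0, 11.0], 0.54)]
oil [([680.0, -10.0, 29.0], 0.47)]
beaker [([524.0, 344.0, 43.0], 0.86), ([520.0, 52.0, -1.0], 0.45)]
no region
petri [([667.0, 130.0, 19.0], 0.9)]
dropper [([392.0, 185.0, 30.0], 0.76)]
marker [([619.0, -345.0, 11.0], 0.77)]
oil [([673.0, -2.0, 26.0], 0.62)]
beaker []
```

View pics/l.png

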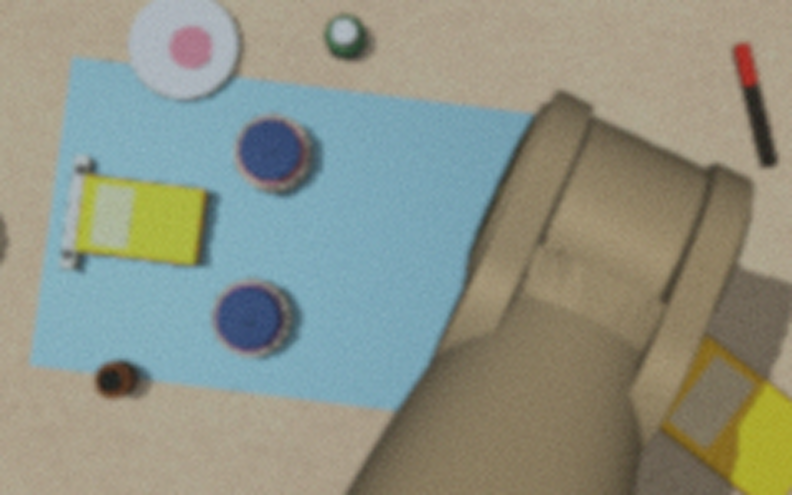

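View pics/l2.png

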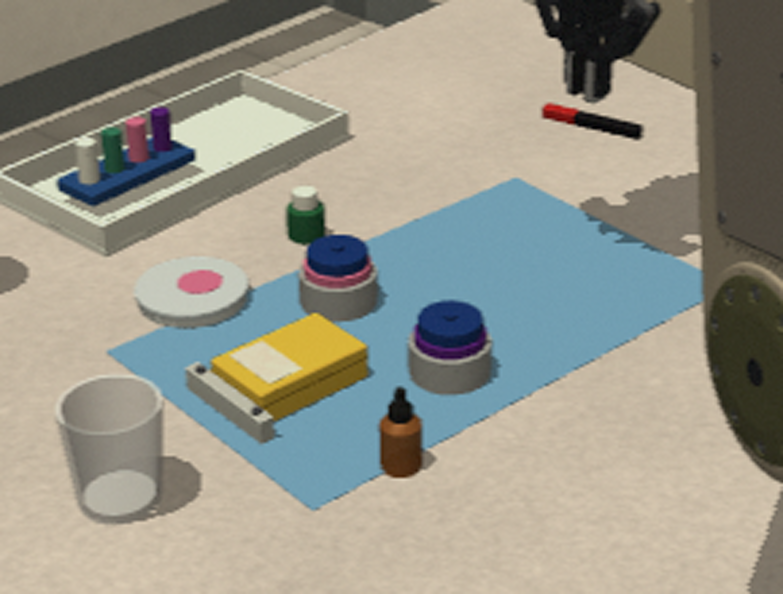

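Both views show the box flat and square against the bar, at (140,220) in the top crop. It measures bay (0.1, 100.7) mm with yaw about 0.00 ± 0.02. The bystanders are where they were and the arm is clear, so I'm handing in.

```bash
python3 -c "
from plant import finish_job
print(finish_job())"
```

```text
the job is handed in; nothing more can be done
None
```

The yellow slide box (the smallest of the three) is home against the stop bar, and I've handed the job in at about 23.5 s. I squared and centred it with a two-finger push on its +x side. Then I pushed it from behind, straight through the gap, until it seated against the bar. The arm stopped advancing as the force rose to about 7 N, and I then backed straight out and clear.

**Last checks:**
- **Box position:** the top view puts it at x ≈ 0.1 mm, y ≈ 100.7 mm in the bay. The four edges read between -0.01 and +0.02 rad, so it is square to the bar. The side view shows it flat and flush.
- **Bystanders:** they look unmoved in both views. Where the networks found one both before and after in the same view, the two readings agreed within a few mm.
- **Gripper:** it was clear of everything, and force readings while pushing stayed around 2 N or below until the box met the bar.

**Failed or disagreed:**
- **Side fit:** my automatic fit to the side view was unreliable during the side push (11 % mismatch) and found no box region at the end, so I judged the side view by eye.
- **Top network misses:** in the first top picture it missed the dropper and gave the box's position for the oil bottle. The before-and-after check on those two therefore rests on the side view.
- **Beaker:** the final side look missed it, so its check rests on the top view.
- **Side push offset:** after it, the top camera put the box about 2 mm off where the arm position implied. I trusted the camera and corrected during the push from behind.

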